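# Re-seat and close the twist cap of the crown-cap tub

### The arm

A 6-joint arm with a two-finger parallel gripper is mounted at the origin on the work surface. World frame = base frame: x ahead of the robot, y to its left, z up, the work surface at z = 0. Lengths are in m, angles in degrees, forces in N, time in s.
With the tool pointing down it reaches from about 0.35 to 0.975 m from the base axis. Payload 17.4 kg.
Tool frame: the origin (TCP) lies midway between the tips of the shut fingers; the grasp point (between the pads) lies 19 mm behind it; z points along the fingers, y is the direction in which the jaws open and shut (so a half turn about z gives the same grasp; the last joint's range is limited). The gripper opens to 85 mm and grips with 20 to 120 N. Pads are 22 mm wide; open, the fingers measure 114 mm over their backs; the gripper's body (76 mm by 85 mm) begins 54 mm behind the grasp point. The pads swing forward as they close: fully open they stand 13 mm farther back than shut.
Start: joints at [-77.281, 6.646, 82.598, -0, 90.757, -2.166], TCP at [0.173, -0.652, 0.231] pointing down, gripper open.
Joint ranges: [-162.19, 162.19], [-47.58, 125.68], [4.15, 143.07], [-65.23, 245.23], [0.69, 171.88], [-170.13, 170.13]. Speed limits (degrees/s): [108.29, 108.29, 127.2, 180, 180, 180].

### API

Orientations are given as a 3x3 rotation matrix whose columns are the frame's x, y, z axes.
In Python, from station import sensors, vision, job gives the robot as it stands.
- The arm moves only by the tool send_rows, never from a script. Its argument "targets" is a list of rows, each a list of 7 numbers: the gripper's target within -1 to 1 (fully open at 1, half-way at 0, shut at -1), then the shift along the tool's x, y, z as a fraction of full scale, then the turn, a rotation vector about the tool's x, y, z as a fraction of full scale. In form: [[gripper, x, y, z, wx, wy, wz], ...]. A call has exactly 10 rows; each row shifts and turns the commanded pose from where the row before left it, along the tool's axes as they then stand; what a row does not reach is not made up. Full scale, the value 1, is 0.15 m for a shift and pi rad for a turn. A row lasts 1/8 s, in which the tool goes at most 62.5 mm and 10.7 degrees, less where a joint would pass 70% of its speed; a pose out of reach is approached as far as the arm can. A call with a number of a shift or a turn outside -1 to 1 is refused whole. A call with a gripper value outside its range is refused whole. The fingers move at their own pace and stop on an object; "force" is the grip in N (left out, the last holds). Time passes only in rows, so rows that do not move let the fingers close, or fill a call up. It gives the time, the measured TCP pose, the force and the opening at its end, in the units of the state.
- sensors.get_obs(): the state, without advancing time (a new reading comes with each control period).
- vision.get_image(name): name is "side" or "top"; returns (picture, depth): 420x560x3 uint8, blue, green, red; 420x560 float32, m along the optical axis (not along the pixel's ray), 0 where there is no reading.
- vision.get_calibration(name): a dict with "fovy" (degrees; the focal length in pixels is half the picture's height over the tangent of half this angle, whatever the lens; pixels are square), "cx", "cy" (the principal point, pixels), "position" and "attitude" of the camera in the world. Camera axes: x right, y up, looking along -z (the intrinsics and any distortion apply to the point x, -y, -z); pixel columns grow to the right and rows downward; lengths in m; the calibration is good to about 2 mm. A picture is of the moment at which its call begins. get_calibration takes no time and is no camera call.
- job.close_job(): hands the job in, once; it reports no verdict.
Trained networks look in the newest picture that a camera, given by its name, has taken for a name from the list of things; names that differ only in an ending like _2 or _b are one class to them, and where a whole thing is asked for, a point or a joint stands for the part that bears it (a point fixed in the world has none). Each returns a list of dicts, best first, with "confidence" (0 to 1); they miss things now and then, are a little off and sometimes report something else, mostly with a low value. They report only what shows in the picture. A call takes as long as a camera call.
- vision.masks_of(camera, thing): "region" (420x560 bool, what is visible of it).
- vision.mark_of(camera, thing): "centre" ([x, y, z] in m, in world coordinates, good to about 4 mm: a listed point, or the origin of a listed thing).
The state is a dict: "time": time; "joints": joint angles; "joint_vel": joint speeds; "joint_torque": joint torques, N m; "ee_pos": TCP position; "ee_rot": TCP orientation; "force": force on the tool from outside, world axes, zero at the start; "torque": the same for the moment, N m; "opening": opening from 0.0 (shut) to 1.0 (fully open).
Only numpy, scipy, OpenCV 4.12 (cv2) and the standard library are available. Lean on these libraries where they do the work, as an engineer would, in place of code of your own. Each camera call takes 0.05 s, during which the arm holds its last target.

### The job

The twist cap of the big clear tub is only sitting on top of its thread. Without lifting it off, take it by its bar and turn it backwards (anticlockwise seen from above) until the thread drops into place, then screw it down clockwise until it is fully home, with the bar in line with the tub's two ears, and let go. Leave the small jar where it stands.

Things in the scene. Friction and masses are not known exactly. Their poses are not given: they have to be found in the camera images.
- tub: The larger of two clear tubs, 140 mm across, crown caps inside, fixed in a 182 mm wooden cradle. Origin: centre of its underside at table height, on the mouth's axis, z up. Two grey ears at 92 mm height reach 93 mm out along its +x and -x. Below, 'bar angle' is from this x axis to the cap's x, anticlockwise from above positive; cap and thread repeat every half turn.
- cap_bar (a point): Centre of the grip bar on the tub's loose white cap (98 mm across, 23 mm high plus bar, 80 g, 3 mm sideways play). Bar 70 mm long (x), 16 wide (y), 28 high; point on the cap's axis, 14 mm above its flat top. Start: bar angle -12 to 15 degrees, point 166 mm above tub origin, and stays so while turned on top. At 50 to 80 degrees (best 65) the cap falls 10 mm, to 156, by its weight or a light push.
- cap_bar_end (a point): Point near one end of the same bar, half-way up, 32 mm from the cap's axis along its +x. After the drop, turned clockwise, the cap runs down 4 mm more, mostly between bar angles 35 and 0 degrees. Fully home: bar angle 0 (in line with the ears), cap_bar 152 mm above the tub's origin; a solid stop comes at -4 degrees. Only sliding friction resists turning.
- small_jar: The smaller clear jar, to be left alone: 86 mm across, 112 mm high over all, loose, its similar white bar cap already shut. Origin: centre of its underside. It and the tub may stand either way round, left or right.

How it is judged (in metres and radians):
On the way:
1. the cap, turned backwards by 40 degrees or more from the ears, has dropped into the thread (at least 3 mm down) (angle between the x axis of cap_bar and the x axis of tub, either way round above 0.7 rad and z of cap_bar in the frame of tub below 0.162 m and y of cap_bar_end in the frame of tub above 0 m), for 0.1 s.
At the end, for the whole second after the job is handed in: The cap is in the thread and screwed down: bar within 15 degrees of the line of the ears, cap within 3.5 mm of its lowest height, centred within 10 mm, level within 7 degrees (angle between the x axis of cap_bar and the x axis of tub, either way round below 0.26 rad and z of cap_bar in the frame of tub below 0.1555 m and horizontal distance between cap_bar and tub below 0.01 m and angle between cap_bar's own z axis and vertical below 0.12 rad); the robot touches nothing.
It fails at once if the cap is lifted off the tub (12 mm or more above its perch) (z of cap_bar in the frame of tub above 0.178 m).
It fails at once if the cap is turned the wrong way: bar more than 30 degrees clockwise of the ears (y of cap_bar_end in the frame of tub below -0.018 m).
It fails at once if the small jar is moved by more than 20 mm (distance of small_jar from where it was at the start of the episode above 0.02 m).
It also fails if it takes over 42 s, if anything falls off the work surface, if the arm or the gripper's body presses on something with over 40 N, if the wrist force passes 120 N, or if a joint passes its speed limit or range.

## Working session

There is one attempt and no reset: what is moved stays moved. The work goes in short steps, Python scripts to look and compute and a tool call to move; the robot and the scene stay as the last step left them, time stands still between calls to the robot, and variables do not carry over. Pictures are saved under pics/ and viewed, and the job is handed in when it is done.

Besides the shell and the picture viewer there is one more tool, called after ">>>" as name(argument=value, ...), one argument or row to a line, values as JSON. send_rows: Moves the arm, as the interface text tells. Its arguments: {"type":"object","properties":{"targets":{"type":"array"},"force":{"type":"number"}},"required":["targets"]}

```bash
mkdir -p pics; ls; cat > h.py <<'E'
from station import sensors, vision, job
import numpy as np, cv2
def cal(n):
    c=vision.get_calibration(n); return c
E
python3 - <<'E'
from h import *
for n in("top","side"):
    p,d=vision.get_image(n); cv2.imwrite(f"pics/{n}0.png",p); np.save(f"{n}0.npy",d)
    print(n,vision.get_calibration(n))
    for t in("tub","cap_bar","cap_bar_end","small_jar"):
        print(t,[(np.round(m["centre"],4),round(m["confidence"],2)) for m in vision.mark_of(n,t)])
o=sensors.get_obs();print(o)
E
```

```text
pics
top {'fovy': 48.571222520572896, 'cx': 277.74348542189097, 'cy': 210.31344828386648, 'position': array([0.47708186, 0.01455293, 0.87685475]), 'attitude': array([[-0.01189018,  0.99634623, -0.0845743 ],
       [-0.99908584, -0.00836428,  0.04192271],
       [ 0.04106213,  0.08499546,  0.99553487]])}
tub [(array([ 0.5308, -0.1581,  0.0052]), 0.68)]
cap_bar [(array([ 0.535 , -0.1609,  0.1658]), 0.6)]
cap_bar_end [(array([ 0.5625, -0.1727,  0.1683]), 0.89)]
small_jar [(array([0.5494, 0.1452, 0.0015]), 0.71), (array([ 0.5363, -0.1611,  0.1629]), 0.39)]
side {'fovy': 44.82291351127114, 'cx': 279.6817162084328, 'cy': 215.29790895086592, 'position': array([0.1971956 , 0.51105873, 0.59932661]), 'attitude': array([[-0.83118552,  0.33820712, -0.44130101],
       [-0.55593042, -0.49343048,  0.66893029],
       [ 0.00848562,  0.80133782,  0.59815189]])}
tub [(array([ 5.309e-01, -1.575e-01,  4.000e-04]), 0.81)]
cap_bar [(array([ 0.5332, -0.1612,  0.1624]), 0.7)]
cap_bar_end [(array([ 0.5637, -0.1749,  0.1592]), 0.76)]
small_jar [(array([ 0.5521,  0.1464, -0.0016]), 0.78)]
{'time': 0.5, 'joints': array([-7.72796213e+01,  6.64887716e+00,  8.25998504e+01, -4.78267089e-04,
        9.07569991e+01, -2.16617455e+00]), 'joint_vel': array([-0.01847634,  0.01596962, -0.02310248,  0.02363847, -0.01564146,
       -0.01734097]), 'joint_torque': array([-1.67460221e-03, -7.31139350e+01, -6.32221627e+01, -1.62725714e-04,
        8.14743635e-04,  1.69504091e-05]), 'ee_pos': array([ 0.17339452, -0.65234177,  0.23124847]), 'ee_rot': array([[ 9.66436427e-01,  2.56905880e-01, -3.01500847e-05],
       [ 2.56905881e-01, -9.66436423e-01,  9.56591131e-05],
       [-4.56275136e-06, -1.00194186e-04, -9.99999995e-01]]), 'force': array([-0.27514172,  0.21002025, -0.36475078]), 'torque': array([ 0.02857449, -0.07762845, -0.02040292]), 'opening': 1.000128424216788}
```

View pics/top0.png

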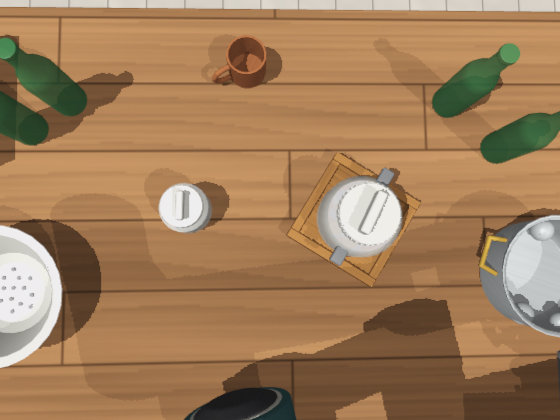

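View pics/side0.png

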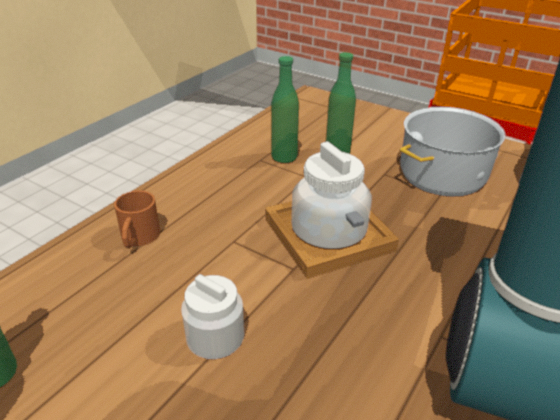

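```bash
cat >> h.py <<'E'
def cloud(n,d):
    c=cal(n); f=210/np.tan(np.radians(c["fovy"])/2)
    v,u=np.mgrid[0:420,0:560]
    P=np.stack([(u-c["cx"])/f*d,-(v-c["cy"])/f*d,-d],-1)
    W=P@np.array(c["attitude"]).T+c["position"]
    W[d==0]=np.nan
    return W
def axis2(p):
    c=np.median(p,0); 
    (cx,cy),(w,h),a=cv2.minAreaRect((p*1000).astype(np.float32))
    b=cv2.boxPoints(((cx,cy),(w,h),a)); e=[b[1]-b[0],b[2]-b[1]]; e=max(e,key=np.linalg.norm)
    ev=np.linalg.svd(p-p.mean(0),full_matrices=False)[2][0]
    return np.array([cx,cy])/1000,(w,h),np.degrees(np.arctan2(e[1],e[0]))%180,np.degrees(np.arctan2(ev[1],ev[0]))%180
E
python3 - <<'E'
from h import *
img=cv2.imread("pics/top0.png"); W=cloud("top",np.load("top0.npy"))
X=W[...,:2]-np.array([.532,-.159]); r=np.linalg.norm(X,axis=-1); z=W[...,2]
bar=(r<.045)&(z>.17); print(bar.sum(),np.median(z[bar]),axis2(W[bar][:,:2]))
top=(r<.06)&(z>.145)&(z<.160); print("captop",top.sum(),np.median(z[top]),cv2.minEnclosingCircle((W[top][:,:2]*1000).astype(np.float32)))
hsv=cv2.cvtColor(img,cv2.COLOR_BGR2HSV)
ear=(r>.06)&(r<.1)&(z>.075)&(z<.1)&(hsv[...,1]<80)
n,l=cv2.connectedComponents(ear.astype(np.uint8))
for i in range(1,n):
    m=l==i
    if m.sum()>15:
        c=W[m].mean(0); v,u=np.nonzero(m); print(m.sum(),u.mean(),v.mean(),c,r[m].max(),np.median(hsv[m],0))
# cradle
cr=(np.abs(X).max(-1)<.14)&(z>.012)&(z<.05)
print("cradle",axis2(W[cr][:,:2]))
E
```

```text
507 0.17938345958148227 (array([ 0.53288409, -0.16086327]), (16.357820510864258, 70.22028350830078), np.float32(153.47914), np.float64(153.32571081388784))
captop 2502 0.15168865250257263 ((532.885009765625, -160.80711364746094), 50.76791763305664)
1230 354.2520325203252 218.70081300813007 [ 0.52843937 -0.14811989  0.09551487] 0.09500315814620129 [ 20.  16. 152.]
cradle (array([ 0.53314447, -0.16149199]), (182.80380249023438, 182.8775634765625), np.float32(147.89085), np.float64(27.08596815430576))
```

```bash
python3 - <<'E'
from h import *
W=cloud("top",np.load("top0.npy"));S=cloud("side",np.load("side0.npy"))
for w in(W,S):
    p=w.reshape(-1,3);p=p[~np.isnan(p[:,0])]
    a=np.array([.2,-.62]);b=np.array([.533,-.161]);t=np.clip((p[:,:2]-a)@(b-a)/((b-a)@(b-a)),0,1)
    dd=np.linalg.norm(p[:,:2]-a-t[:,None]*(b-a),axis=1)
    for lo in np.arange(0,1,.125):
        m=(dd<.09)&(t>=lo)&(t<lo+.125)
        if m.sum(): print(round(lo,2),m.sum(),np.percentile(p[m,2],[50,99]).round(3))
o=sensors.get_obs();R=o["ee_rot"]
print(R.T@(np.array([.533,-.161,.215])-o["ee_pos"])/.15)
E
```

```text
0.0 375 [-0.     0.003]
0.12 2261 [-0.     0.005]
0.25 3296 [0.001 0.113]
0.38 3474 [0.001 0.115]
0.5 4320 [0.001 0.115]
0.62 3634 [-0.     0.097]
0.75 3039 [0.001 0.032]
0.88 3042 [0.104 0.181]
0.0 93 [-0.001  0.002]
0.12 531 [-0.001  0.007]
0.25 1255 [0.    0.114]
0.38 2489 [0.011 0.114]
0.5 3556 [0.011 0.114]
0.62 2043 [-0.001  0.096]
0.75 1285 [0.    0.031]
0.88 2247 [0.098 0.18 ]
[ 3.15842996 -2.54976127  0.1085642 ]
```

>>> send_rows(
  targets=[
    [1,0.27,-0.22,0,0,0,0],
    [1,0.27,-0.22,0,0,0,0],
    [1,0.27,-0.22,0,0,0,0],
    [1,0.27,-0.22,0,0,0,0],
    [1,0.27,-0.22,0,0,0,0],
    [1,0.27,-0.22,0,0,0,0],
    [1,0.27,-0.22,0,0,0,0],
    [1,0.27,-0.22,0,0,0,0],
    [1,0.27,-0.22,0,0,0,0],
    [1,0.27,-0.22,0,0,0,0],
  ],
  force=40,
)

```text
time: 1.75
ee_pos: [0.4808, -0.2278, 0.2316]
ee_rot: [[0.966, 0.257, 0.001], [0.257, -0.966, -0.0], [0.0, 0.0, -1.0]]
force: [-0.3, -1.4, -0.1]
opening: 1.0
```

>>> send_rows(
  targets=[
    [1,0.22,-0.17,0,0,0,0],
    [1,0.22,-0.17,0,0,0,0],
    [1,0,0,0,0,0,0.046],
    [1,0,0,0,0,0,0.046],
    [1,0,0,0,0,0,0.046],
    [1,0,0,0,0,0,0.046],
    [1,0,0,0,0,0,0.046],
    [1,0,0,0,0,0,0],
    [1,0,0,0,0,0,0],
    [1,0,0,0,0,0,0],
  ],
)

```text
time: 3.0
ee_pos: [0.5307, -0.1631, 0.2314]
ee_rot: [[0.896, -0.445, 0.0], [-0.445, -0.896, 0.0], [0.0, -0.0, -1.0]]
force: [-0.1, -0.4, -0.6]
opening: 1.0
```

```bash
cat >> h.py <<'E'
def st(tgt=(.533,-.161,.155),yaw=-26.6):
    o=sensors.get_obs();R=o["ee_rot"];y=np.degrees(np.arctan2(R[1,0],R[0,0]))
    print("t",round(o["time"],2),"pos",o["ee_pos"].round(4),"yaw",y.round(2),"tilt",R[:,2].round(4),"F",o["force"].round(1),"T",o["torque"].round(2),"op",round(o["opening"],3))
    print("shift",(R.T@(np.array(tgt)-o["ee_pos"])/.15).round(4),"wz",round(-(yaw-y)/180,4))
E
python3 -c "
from h import *
st()"
```

```text
t 3.0 pos [ 0.5307 -0.1631  0.2314] yaw -26.41 tilt [ 1.e-04  0.e+00 -1.e+00] F [-0.1 -0.4 -0.6] T [ 0.07  0.01 -0.01] op 1.0
shift [ 0.0073 -0.0195  0.509 ] wz 0.0011
```

>>> send_rows(
  targets=[
    [1,0.007,-0.019,0.1,0,0,0.001],
    [1,0,0,0.15,0,0,0],
    [1,0,0,0.15,0,0,0],
    [1,0,0,0.08,0,0,0],
    [1,0,0,0.02,0,0,0],
    [-1,0,0,0,0,0,0],
    [-1,0,0,0,0,0,0],
    [-1,0,0,0,0,0,0],
    [-1,0,0,0,0,0,0],
    [-1,0,0,0,0,0,0],
  ],
  force=40,
)

```text
time: 4.25
ee_pos: [0.533, -0.1611, 0.1566]
ee_rot: [[0.893, -0.449, 0.0], [-0.449, -0.893, -0.0], [0.0, 0.0, -1.0]]
force: [-0.7, -0.1, 2.2]
opening: 0.181
```

```bash
python3 -c "
from h import *
p,d=vision.get_image('side');cv2.imwrite('pics/s1.png',p[80:300,230:450].repeat(3,0).repeat(3,1)[:600])
st()"
```

```text
t 4.3 pos [ 0.533  -0.1611  0.1566] yaw -26.69 tilt [ 4.e-04 -2.e-04 -1.e+00] F [-1.   0.1  3.4] T [-0.08  0.14  0.04] op 0.18
shift [-0.0005 -0.0006  0.0109] wz -0.0005
```

View pics/s1.png

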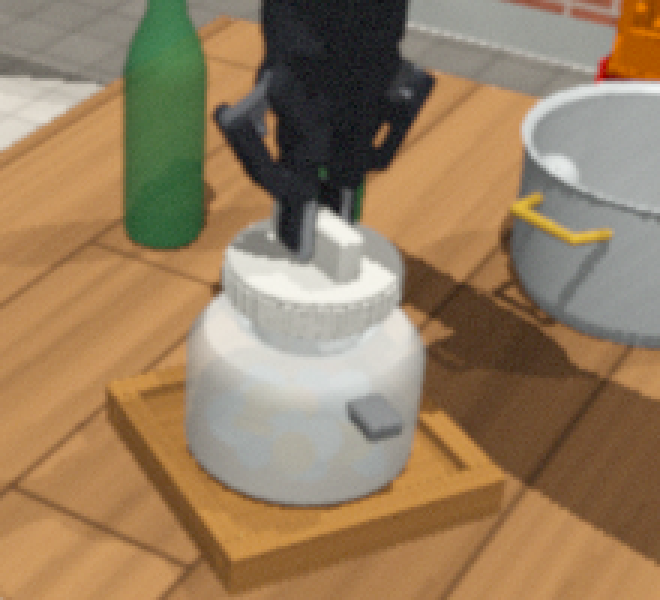

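The fingers are gripping the bar (the opening, 15.4 mm, matches it). Next I turn it backwards to about 65°.

>>> send_rows(
  targets=[
    [-1,0,0,0,0,0,-0.033],
    [-1,0,0,0,0,0,-0.033],
    [-1,0,0,0,0,0,-0.033],
    [-1,0,0,0,0,0,-0.033],
    [-1,0,0,0,0,0,-0.033],
    [-1,0,0,0,0,0,-0.033],
    [-1,0,0,0,0,0,-0.033],
    [-1,0,0,0,0,0,-0.033],
    [-1,0,0,0,0,0,-0.033],
    [-1,0,0,0,0,0,-0.033],
  ],
)

```text
time: 5.55
ee_pos: [0.5328, -0.161, 0.1561]
ee_rot: [[0.84, 0.543, -0.0], [0.543, -0.84, 0.0], [-0.0, -0.0, -1.0]]
force: [0.2, -0.4, -1.4]
opening: 0.176
```

>>> send_rows(
  targets=[
    [-1,0,0,0,0,0,0],
    [-1,0,0,0.01,0,0,0],
    [-1,0,0,0.01,0,0,0],
    [-1,0,0,0.01,0,0,0],
    [-1,0,0,0.01,0,0,0],
    [-1,0,0,0.01,0,0,0],
    [-1,0,0,0,0,0,0],
    [-1,0,0,0,0,0,0],
    [-1,0,0,0,0,0,0],
    [-1,0,0,0,0,0,0],
  ],
)

```text
time: 6.8
ee_pos: [0.5329, -0.1611, 0.1489]
ee_rot: [[0.841, 0.54, 0.0], [0.54, -0.841, -0.0], [0.0, 0.0, -1.0]]
force: [-0.6, 0.6, -0.1]
opening: 0.184
```

```bash
python3 -c "
from h import *
p,d=vision.get_image('side');cv2.imwrite('pics/s2.png',p[80:280,230:450].repeat(3,0).repeat(3,1)[:600])
st()"
```

```text
t 6.85 pos [ 0.5329 -0.1611  0.1488] yaw 32.71 tilt [ 0. -0. -1.] F [ 0.2 -0.9 -0.6] T [ 0.01  0.04 -0.03] op 0.178
shift [ 0.0006 -0.0002 -0.0412] wz 0.3295
```

View pics/s2.png

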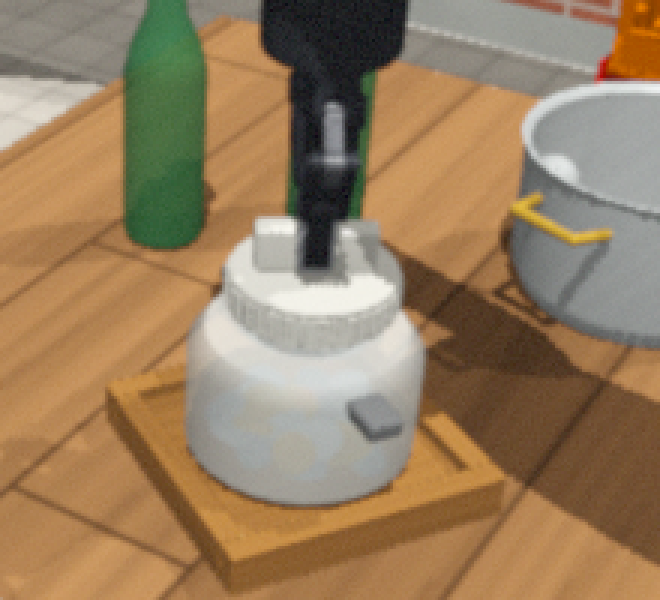

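>>> send_rows(
  targets=[
    [-1,0,0,0.006,0,0,0],
    [-1,0,0,0.006,0,0,0],
    [-1,0,0,0.006,0,0,0],
    [-1,0,0,0.004,0,0,0],
    [-1,0,0,0,0,0,0],
    [-1,0,0,0,0,0,0],
    [-1,0,0,0,0,0,0],
    [-1,0,0,0,0,0,0],
    [-1,0,0,0,0,0,0],
    [-1,0,0,0,0,0,0],
  ],
)

```text
time: 8.1
ee_pos: [0.533, -0.1611, 0.1466]
ee_rot: [[0.841, 0.54, 0.001], [0.54, -0.841, -0.0], [0.0, 0.001, -1.0]]
force: [-5.5, 1.6, 10.6]
opening: 0.175
```

```bash
cat >> h.py <<'E'
def caph():
    p,d=vision.get_image('side');W=cloud('side',d);z=W[...,2];X=W[...,:2]-np.array([.533,-.161]);r=np.hypot(X[...,0],X[...,1])
    hsv=cv2.cvtColor(p,cv2.COLOR_BGR2HSV);w=(hsv[...,1]<40)&(hsv[...,2]>120)
    t=w&(r>.02)&(r<.043)&(z>.12)&(z<.157)
    h,e=np.histogram(z[t],np.arange(.12,.158,.002));print(dict(zip(e.round(3),h)))
    return p
E
python3 -c "
from h import *
st();caph()"
```

```text
t 8.1 pos [ 0.533  -0.1611  0.1466] yaw 32.7 tilt [ 7.e-04 -2.e-04 -1.e+00] F [-5.5  1.6 10.6] T [0.27 0.94 0.03] op 0.175
shift [ 0.0005 -0.0006 -0.0559] wz 0.3295
{np.float64(0.12): np.int64(0), np.float64(0.122): np.int64(0), np.float64(0.124): np.int64(0), np.float64(0.126): np.int64(0), np.float64(0.128): np.int64(0), np.float64(0.13): np.int64(0), np.float64(0.132): np.int64(0), np.float64(0.134): np.int64(0), np.float64(0.136): np.int64(0), np.float64(0.138): np.int64(10), np.float64(0.14): np.int64(307), np.float64(0.142): np.int64(124), np.float64(0.144): np.int64(25), np.float64(0.146): np.int64(16), np.float64(0.148): np.int64(20), np.float64(0.15): np.int64(20), np.float64(0.152): np.int64(21), np.float64(0.154): np.int64(22), np.float64(0.156): np.int64(15)}
```

>>> send_rows(
  targets=[
    [-1,0,0,0,0,0,0.03],
    [-1,0,0,0,0,0,0.03],
    [-1,0,0,0,0,0,0.03],
    [-1,0,0,0,0,0,0.03],
    [-1,0,0,0.001,0,0,0.03],
    [-1,0,0,0.003,0,0,0.03],
    [-1,0,0,0.004,0,0,0.03],
    [-1,0,0,0.004,0,0,0.03],
    [-1,0,0,0.004,0,0,0.03],
    [-1,0,0,0.004,0,0,0.03],
  ],
)

```text
time: 9.4
ee_pos: [0.5334, -0.1614, 0.1436]
ee_rot: [[0.931, -0.366, 0.002], [-0.366, -0.931, -0.001], [0.002, 0.0, -1.0]]
force: [0.3, -0.9, 6.6]
opening: 0.175
```

```bash
python3 -c "
from h import *
st((.533,-.161,.1425),-32.1)"
```

```text
t 9.4 pos [ 0.5334 -0.1614  0.1436] yaw -21.47 tilt [ 0.0017 -0.001  -1.    ] F [ 0.3 -0.9  6.6] T [-0.34  0.26  0.14] op 0.175
shift [-0.0035 -0.0016  0.0074] wz 0.0591
```

Going smoothly; I'll finish the remaining ~11°.

>>> send_rows(
  targets=[
    [-1,0,0,0.003,0,0,0.02],
    [-1,0,0,0.003,0,0,0.02],
    [-1,0,0,0.002,0,0,0.02],
    [-1,0,0,0,0,0,0.003],
    [-1,0,0,0,0,0,0],
    [-1,0,0,0,0,0,0],
    [-1,0,0,0,0,0,0],
    [-1,0,0,0,0,0,0],
    [-1,0,0,0,0,0,0],
    [-1,0,0,0,0,0,0],
  ],
)

```text
time: 10.65
ee_pos: [0.5335, -0.1614, 0.1426]
ee_rot: [[0.842, -0.539, 0.002], [-0.539, -0.842, -0.001], [0.002, -0.0, -1.0]]
force: [-0.1, -0.2, 9.2]
opening: 0.178
```

```bash
python3 -c "
from h import *
st((.533,-.161,.1425),-32.1);cv2.imwrite('pics/s3.png',caph()[80:280,230:450].repeat(3,0).repeat(3,1))"
```

```text
t 10.65 pos [ 0.5335 -0.1614  0.1426] yaw -32.63 tilt [ 0.002 -0.001 -1.   ] F [-0.1 -0.2  9.2] T [-0.09  0.16  0.12] op 0.178
shift [-0.0041 -0.0002  0.0008] wz -0.0029
{np.float64(0.12): np.int64(0), np.float64(0.122): np.int64(0), np.float64(0.124): np.int64(0), np.float64(0.126): np.int64(0), np.float64(0.128): np.int64(0), np.float64(0.13): np.int64(0), np.float64(0.132): np.int64(0), np.float64(0.134): np.int64(14), np.float64(0.136): np.int64(374), np.float64(0.138): np.int64(146), np.float64(0.14): np.int64(14), np.float64(0.142): np.int64(11), np.float64(0.144): np.int64(15), np.float64(0.146): np.int64(13), np.float64(0.148): np.int64(15), np.float64(0.15): np.int64(12), np.float64(0.152): np.int64(17), np.float64(0.154): np.int64(17), np.float64(0.156): np.int64(6)}
```

View pics/s3.png

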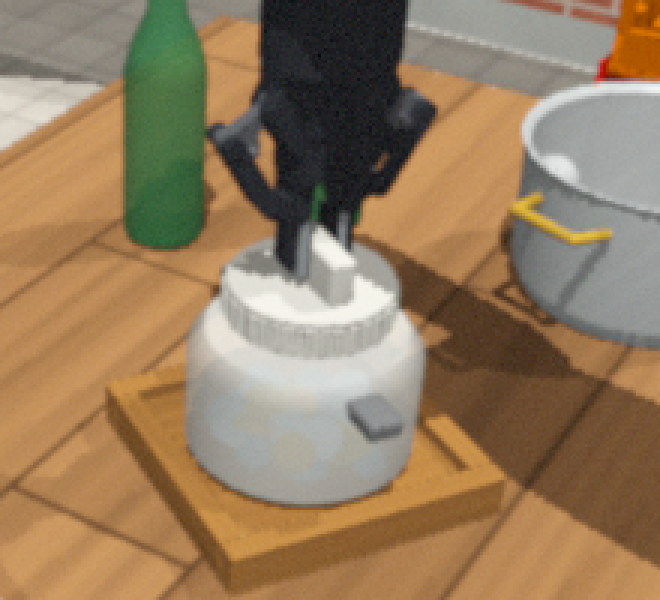

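Home: the cap top is at about 0.1375 m, against 0.138 expected. I'll release and retreat.

>>> send_rows(
  targets=[
    [1,0,0,0,0,0,0],
    [1,0,0,0,0,0,0],
    [1,0,0,0,0,0,0],
    [1,0,0,0,0,0,0],
    [1,0,0,0,0,0,0],
    [1,0,0,-0.05,0,0,0],
    [1,0,0,-0.15,0,0,0],
    [1,0,0,-0.2,0,0,0],
    [1,0,0,-0.2,0,0,0],
    [1,0,0,-0.2,0,0,0],
  ],
)

```text
time: 11.95
ee_pos: [0.5329, -0.161, 0.263]
ee_rot: [[0.842, -0.539, 0.001], [-0.539, -0.842, -0.0], [0.001, -0.0, -1.0]]
force: [0.2, 0.0, 0.5]
opening: 1.002
```

>>> send_rows(
  targets=[
    [1,0.05,0.3,0,0,0,0],
    [1,0.05,0.3,0,0,0,0],
    [1,0.05,0.3,0,0,0,0],
    [1,0.05,0.3,0,0,0,0],
    [1,0.05,0.3,0,0,0,0],
    [1,0.05,0.3,0,0,0,0],
    [1,0,0,0,0,0,0],
    [1,0,0,0,0,0,0],
    [1,0,0,0,0,0,0],
    [1,0,0,0,0,0,0],
  ],
)

```text
time: 13.2
ee_pos: [0.4257, -0.412, 0.2616]
ee_rot: [[0.843, -0.538, 0.0], [-0.538, -0.843, -0.0], [0.0, 0.0, -1.0]]
force: [0.1, 0.4, -0.4]
opening: 0.999
```

```bash
python3 -c "
from h import *
st()
p,d=vision.get_image('top');cv2.imwrite('pics/top2.png',p);W=cloud('top',d)
X=W[...,:2]-np.array([.532,-.159]); r=np.linalg.norm(X,axis=-1); z=W[...,2]
bar=(r<.045)&(z>.157)&(z<.2); print(bar.sum(),np.median(z[bar]),axis2(W[bar][:,:2]))
for t in('tub','cap_bar','small_jar'):
    print(t,[(np.round(m['centre'],4),round(m['confidence'],2)) for m in vision.mark_of('top',t)])
"
```

```text
t 13.2 pos [ 0.4257 -0.412   0.2616] yaw -32.57 tilt [ 3.e-04 -2.e-04 -1.e+00] F [ 0.1  0.4 -0.4] T [ 0.   -0.03 -0.  ] op 0.999
shift [-0.2982 -1.7957  0.7103] wz -0.0332
479 0.16544173857975464 (array([ 0.53324634, -0.16132776]), (16.539840698242188, 69.86724853515625), np.float32(147.65735), np.float64(147.56928218489543))
tub [(array([ 0.5302, -0.1601,  0.0018]), 0.76)]
cap_bar [(array([ 0.5327, -0.1627,  0.1499]), 0.69)]
small_jar [(array([0.5471, 0.1434, 0.0013]), 0.56)]
```

View pics/top2.png

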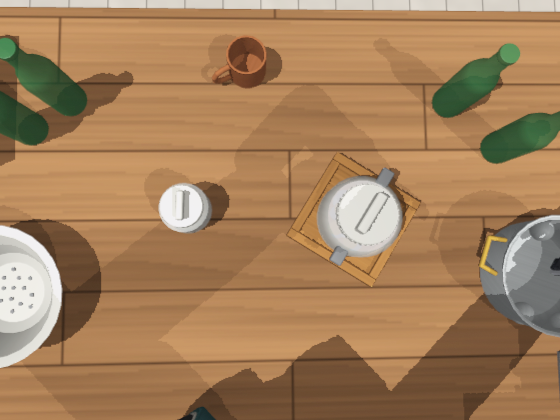

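The bar (372,213) is in line with the ears at (386,177) and (338,256). Its top is at 0.1654 m, so cap_bar sits at about 0.1514 m. The jar at (185,207) hasn't moved, so I'm handing in.

```bash
python3 -c "
from h import *
print(job.close_job())"
```

```text
the job is handed in; nothing more can be done
None
```

The cap is screwed fully home and I handed the job in at about 13.4 s of the 42 s allowed.

- **What I did:** I gripped the bar and turned the cap anticlockwise to a bar angle of about 65°. I lowered it there and it dropped 10 mm into the thread. Then I turned it clockwise to the ears while following it down, let go and backed the arm away.
- **Angle:** the bar points at 147.6° in the world frame. The cradle, which I used as the line of the ears, is at 147.9°, and the ears in the picture agree with it.
- **Height:** the bar's top is at 0.1654 m, which puts cap_bar at about 0.1514 m (152 mm is fully home).
- **Centring and level:** the cap is within 1 mm of the centre of the cradle. I did not measure tilt separately, but the cap looked level in the pictures.
- **Small jar:** it is at the same place in the picture as at the start; the detected position differs by about 3 mm, which is within the detector's error.
- **Forces:** the highest reading I saw was about 12 N, and the arm touches nothing now.

No check failed or disagreed. My first attempt to pick out the ears from the depth picture merged them with the tub, so I relied on the cradle and the ears' pixel positions instead.

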